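# Post a stone sample through the hopper's sprung flap

### The job

Press the orange lift bar down with one fingertip and keep it down so that the blue sprung flap of the sample hopper stays open, and meanwhile push the dark stone along the white deck with the other fingertip, under the open flap, until it drops into the bin. Then let the flap close again. Only push the stone, do not lift it or ram it against the flap, and leave the film canister, the ochre chunk and the potsherd beside the hopper where they are.

Things in the scene. Friction and masses are not known exactly. Their poses are not given: they have to be found in the camera images.
- hopper: fixed plywood sample hopper, x -125 to +101 mm, y -36 to +30 mm without the lift bar. Origin on the worktop; its x is the push direction, z up. Two 6 mm cheeks run its whole length, inner faces at y = -30 and +24 mm, tops 66 mm above the worktop. Between them lie the white deck (x -125 to +2 mm, 56 mm above the worktop, open at the near end) and behind it the bin
- lip (a point): end of the white deck, on its top at mid width (hopper x = +2, y = -3 mm, 56 mm above the worktop). Behind this lip is the bin, open above but for the flap: hopper x +2 to +95 mm, y -30 to +24 mm, floor 5 mm above the worktop. The stone tips over the lip once its middle is past it
- hinge (a point): point on the flap's hinge line, above hopper x = 0, y = +38 mm, 72 mm above the worktop. The line runs along the hopper's x; its 8 mm steel shaft and brackets (up to 77 mm high) span x -122 to +92 mm and stand between the two fingers during the work
- flap (a joint): blue flap, rad: 0 closed, 1.05 at its stop. Plate x 0 to +92 mm; closed it is level, y +36 to -24 mm, underside 13 mm above the deck, so it bars the stone. Its -y edge swings up; from 0.8 rad the stone passes (plate's top edge then 117 to 127 mm above the worktop: keep the gripper's body higher, and a finger on the deck short of x = 0). Sprung shut; 2 to 6 N on the bar open it
- lift_bar (a point): on the axis of the orange lift bar at hopper x = -30 mm. Round, 10 mm thick, along the hopper's x from -112 to +74 mm, rigid with the flap, 30 mm beyond the hinge. Height of its top above the worktop: 91 mm closed (y = +64 mm), 65 mm at 0.9 rad (y = +66 mm), 61 mm at the stop, always above the deck's level. A fingertip can slide along it while holding it down
- stone: dark grey stone lump, about 37 x 48 x 27 mm (x, y, z), about 0.1 kg, loose on the white deck before the flap, its long side along the hopper's x within 0.2 rad, its blunt end (own +y) towards the deck's open end. Origin at the centre of its underside
- white_can: white film canister with grey lid, 34 mm across, 51 mm high, loose beside the hopper; origin at the centre of its base
- ochre_chunk: ochre lump 48 x 60 x 32 mm, loose beside the hopper; origin at the centre of its underside
- sherd: brown potsherd 49 x 54 x 14 mm, lying loose beside the hopper; origin at the centre of its underside
Things that resemble listed ones, but are neither listed nor needed, are in the scene too. What is shaped like the stone but pink or yellow is not meant.

How it is judged:
By the outcome, as a careful person would: the job done as asked, in the order asked, and still so for the second after the job is handed in, with the robot touching nothing.
It also fails if it takes over 45 s, if anything falls off the work surface, if the arm or the gripper's body presses on something with over 40 N, if the wrist force passes 120 N, or if a joint passes its speed limit or range.

### The arm

A 7-joint arm with a two-finger parallel gripper is mounted at the origin on the work surface; the furniture and walls round the work are solid. World frame = base frame: x ahead of the robot, y to its left, z up, the work surface at z = 0. Lengths are in m, angles in rad, forces in N, time in s.
With the tool pointing down it reaches from about 0.4 to 0.875 m from the base axis. Payload 19.3 kg.
Tool frame: the origin (TCP) lies at the very end of the fingers, on their centre line; the grasp point (between the pads) lies 19 mm behind it; z points along the fingers, x is the direction in which the jaws open and shut, and the axes are right-handed (so a half turn about z gives the same grasp; the last joint's range is limited). The gripper opens to 85 mm and grips with 20 to 120 N. Pads are 22 mm wide; open, the fingers measure 114 mm over their backs; the gripper's body (76 mm by 85 mm) begins 54 mm behind the grasp point. The pads swing forward as they close: fully open they stand 13 mm farther back than shut.
Start: joints at [-0.07, 0.521, -0.036, 1.599, 0.021, 1.021, -0.113], TCP at [0.625, -0, 0.202] pointing down, gripper open.
Joint ranges: [-2.91, 2.91], [-0.3, 2.13], [-1.5, 1.42], [0.17, 2.43], [-1.26, 4.41], [0.16, 1.93], [-2.52, 2.52]. Speed limits (rad/s): [1.89, 1.89, 2.39, 2.39, 3.01, 3.01, 3.01].

### API

Orientations are given as [roll, pitch, yaw] about the fixed x, y, z axes, in that order (R = Rz(yaw) Ry(pitch) Rx(roll)).
In Python, from workcell import bot gives the robot as it stands.
- The arm moves only by the tool jog_arm, never from a script. Its argument "increments" is a list of rows, each an object of numbers: "wx", "wy", "wz": the turn, a rotation vector about the tool's x, y, z in degrees; "x", "y", "z": the shift along the tool's x, y, z in cm; "claw": the opening in per cent of the stroke, from 0 (shut) to 100 (fully open). A call has 1 to 10 rows; each row is the pose to reach, as a shift and turn from the pose measured when the call began, along the tool's axes at that moment; what a row does not reach only later rows make up. A row lasts 1/8 s, in which the tool goes at most 62.5 mm and 10.7 degrees, less where a joint would pass 70% of its speed; a pose out of reach is approached as far as the arm can. A call with a gripper value outside its range is refused whole. The fingers move at their own pace and stop on an object; "squeeze" is the grip in N (left out, the last holds). Time passes only in rows, so rows that repeat a pose let the fingers close. It gives the time, the measured TCP pose, the force and the opening at its end, in the units of the state.
- bot.observe(): the state, without advancing time (a new reading comes with each control period).
- bot.grab_frame(name): name is "scene" or "side" or "wrist"; returns a dict with "pixels" (400x640x3 uint8, red, green, blue), "fov_y" (degrees; the focal length in pixels is half the picture's height over the tangent of half this angle, whatever the lens; pixels are square), "cx", "cy" (the principal point, pixels), "origin" and "orientation" of the camera in the world. Camera axes: x right, y down, z forward; pixel columns grow to the right and rows downward; lengths in m; the calibration is good to about 2 mm. A picture is of the moment at which its call begins. There is no depth.
- bot.job_done(): hands the job in, once; it reports no verdict.
The state is a dict: "clock": time; "qpos": joint angles; "qd": joint speeds; "joint_efforts": joint torques, N m; "position": TCP position; "tool_rot": TCP orientation; "force": force on the tool from outside, world axes, zero at the start; "moment": the same for the moment, N m; "grip_width": finger opening in m.
Only numpy, scipy, OpenCV 4.12 (cv2) and the standard library are available. Lean on these libraries where they do the work, as an engineer would, in place of code of your own. Each camera call takes 0.05 s, during which the arm holds its last target.

## Working session

There is one attempt and no reset: what is moved stays moved. The work goes in short steps, Python scripts to look and compute and a tool call to move; the robot and the scene stay as the last step left them, time stands still between calls to the robot, and variables do not carry over. Pictures are saved under pics/ and viewed, and the job is handed in when it is done.

Besides the shell and the picture viewer there is one more tool, called after "Request:" as name([rows], argument=value, ...), one row to a line, values as JSON. jog_arm: Moves the arm, as the interface text tells. Its arguments: {"type":"object","properties":{"increments":{"type":"array","items":{"type":"object","properties":{"wx":{"type":"number"},"wy":{"type":"number"},"wz":{"type":"number"},"x":{"type":"number"},"y":{"type":"number"},"z":{"type":"number"},"claw":{"type":"number"}}}},"squeeze":{"type":"number"}},"required":["increments"]}

```bash
mkdir -p pics; ls; cat > h.py <<'E'
import numpy as np, cv2
from workcell import bot
def K(f):
    fl=200/np.tan(np.radians(f["fov_y"])/2); return fl
def Rm(o):
    o=np.array(o,float)
    if o.shape==(3,3): return o
    r,p,y=o
    from scipy.spatial.transform import Rotation as R
    return R.from_euler('xyz',[r,p,y]).as_matrix()
def ray(f,u,v):
    fl=K(f); d=np.array([(u-f["cx"])/fl,(v-f["cy"])/fl,1.]); return np.array(f["origin"]),Rm(f["orientation"])@d
def onz(f,u,v,z):
    o,d=ray(f,u,v); return o+d*(z-o[2])/d[2]
def proj(f,p):
    q=Rm(f["orientation"]).T@(np.array(p)-np.array(f["origin"])); fl=K(f); return q[0]/q[2]*fl+f["cx"],q[1]/q[2]*fl+f["cy"]
def save(f,n): cv2.imwrite("pics/"+n+".png",f["pixels"][:,:,::-1])
E
python3 - <<'E'
from h import *
import pickle
for n in("scene","side","wrist"):
    f=bot.grab_frame(n); save(f,n+"0"); pickle.dump(f,open(n+"0.pkl","wb"))
    print(n,f["fov_y"],f["cx"],f["cy"],f["origin"],f["orientation"])
print(bot.observe())
E
```

```text
pics
scene 50.472029819596095 319.1130738212002 198.56319985666462 [0.04789613 0.72356815 0.43526032] [-1.97185551 -0.01824285 -2.48382851]
side 56.57119306559162 318.5058198507097 201.24344691107515 [ 0.23882884 -0.58183602  0.52989742] [-2.12642671 -0.00706012 -0.48928704]
wrist 65.18385493216266 319.41468636705514 200.17120910571268 [0.62490678 0.07247779 0.37143837] [ 2.85114946e+00  1.71052891e-03 -1.54382845e-03]
{'clock': 0.15, 'qpos': array([-0.07021394,  0.5218689 , -0.03634219,  1.59983288,  0.02121302,
        1.0210633 , -0.11279256]), 'qd': array([ 0.00076001,  0.00037944,  0.00024439, -0.00279717,  0.0006005 ,
        0.00018709, -0.00068661]), 'joint_efforts': array([ 4.00798544e-04, -9.27376485e+01,  1.98035471e+00, -3.70049715e+01,
        1.79930578e-02,  6.46477114e-03, -1.41420460e-05]), 'position': array([ 6.24756649e-01, -1.43298124e-05,  2.01378717e-01]), 'tool_rot': array([3.14153907e+00, 7.85275683e-04, 2.78464153e-05]), 'force': array([ 0.1415352 , -0.29616338, -0.45318961]), 'moment': array([0.02977385, 0.02535447, 0.00136625]), 'grip_width': 0.08532791325525967}
```

View pics/scene0.png

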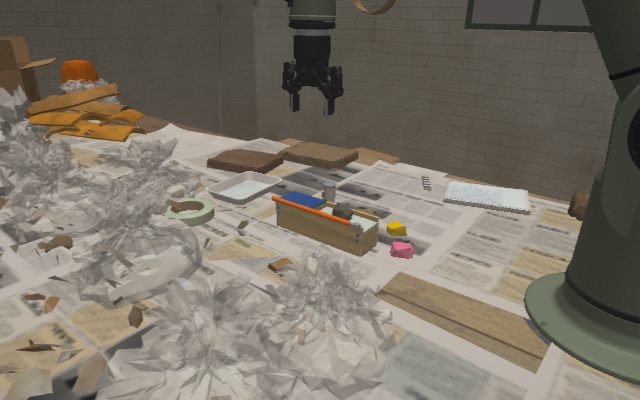

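View pics/side0.png

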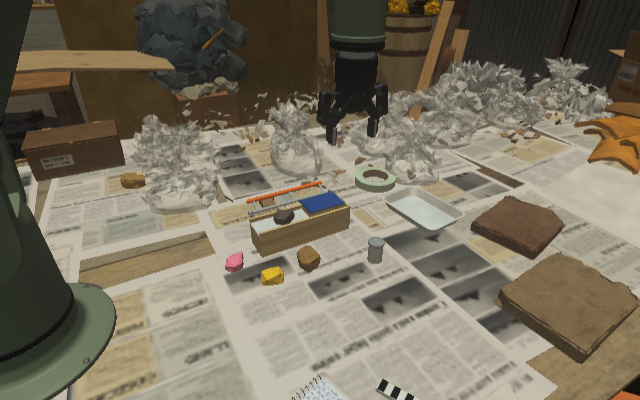

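View pics/wrist0.png

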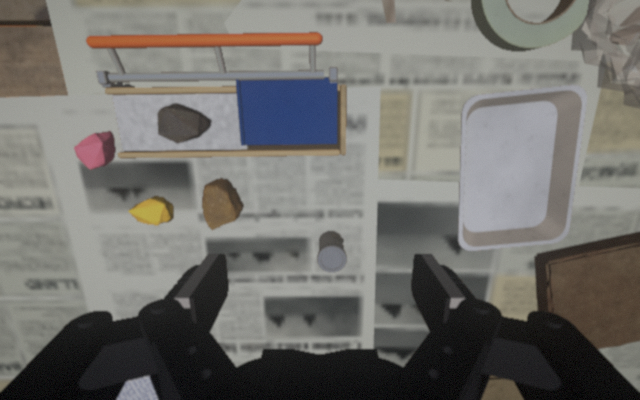

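The hopper is upper left in the wrist view: bar from about (92,42) to (318,38), stone near (182,123), flap spanning (238..340, 80..148). The pink and yellow lumps are decoys. Next I measure the hopper's pose.

```bash
cat > m.py <<'E'
from h import *
import pickle
fs={n:pickle.load(open(n+"0.pkl","rb")) for n in("wrist","scene","side")}
def orange(f):
    h=cv2.cvtColor(f["pixels"],cv2.COLOR_RGB2HSV); m=cv2.inRange(h,(4,170,120),(14,255,255))
    n,l,s,c=cv2.connectedComponentsWithStats(m); return l,s
f=fs["wrist"]
l,s=orange(f); i=max(range(1,len(s)),key=lambda k:s[k][4] if s[k][1]<100 else 0)
ys,xs=np.nonzero(l==i); r=cv2.minAreaRect(np.c_[xs,ys].astype(np.float32)); print(r)
b=cv2.boxPoints(r); b=b[np.argsort(b[:,0])]; e0=b[:2].mean(0); e1=b[2:].mean(0)
P0=onz(f,*e0,.086);P1=onz(f,*e1,.086); print("bar ends",P0,P1,np.linalg.norm(P1-P0))
d=(P1-P0)[:2]; th=np.arctan2(d[1],d[0]); c,s_=np.cos(th),np.sin(th); R=np.array([[c,-s_],[s_,c]])
mid=(P0+P1)[:2]/2; O=mid-R@np.array([-.019,.064]); print("yaw",th,"origin",O)
def W(x,y,z): return np.r_[O+R@np.array([x,y])/1000,z/1000]
for n,f in fs.items():
    im=f["pixels"][:,:,::-1].copy()
    for p in [(-125,-36,66),(-125,30,66),(101,-36,66),(101,30,66),(2,-3,56),(2,-30,56),(-112,64,86),(74,64,86),(0,38,72),(-125,-36,0),(101,-36,0),(0,-24,72),(92,-24,72)]:
        u,v=proj(f,W(*p)); cv2.circle(im,(int(round(u)),int(round(v))),1,(0,255,0),-1)
    x,y=[int(q) for q in proj(f,W(-10,0,60))]; x0,y0=max(0,x-150),max(0,y-110)
    cv2.imwrite(f"pics/chk_{n}.png",cv2.resize(im[y0:y0+200,x0:x0+260],None,fx=3,fy=3,interpolation=cv2.INTER_NEAREST)[:600,:800])
f=fs["wrist"]; h=cv2.cvtColor(f["pixels"],cv2.COLOR_RGB2HSV)
m=((h[:,:,2]<100)*255).astype(np.uint8); a=np.zeros_like(m)
a[95:150,130:225]=m[95:150,130:225]; n,l,s,c=cv2.connectedComponentsWithStats(a); i=1+np.argmax(s[1:,4]); print(s[i],c[i])
ys,xs=np.nonzero(l==i)
for z in (.056,.070,.083):
    H=np.array([R.T@(onz(f,u,v,z)[:2]-O) for u,v in zip(xs,ys)])*1000; print(z,H.min(0),H.max(0),H.mean(0))
E
python3 m.py
```

```text
((141.5338134765625, 40.68932342529297), (9.438112258911133, 107.09857177734375), 88.85424041748047)
bar ends [0.43286201 0.12427285 0.086     ] [0.52177128 0.12571207 0.086     ] 0.08892091586532153
yaw 0.016186093190228668 origin [0.49735002 0.06130836]
[ 158  104   53   39 1487] [181.53732347 122.72562206]
0.056 [-32.01579114 -22.13920702] [19.95688025 14.09954268] [-8.27440788 -3.64542566]
0.07 [-24.92625187 -20.75257602] [24.73973307 13.87780084] [-2.23857483 -3.07959824]
0.083 [-18.34310827 -19.46499009] [29.18095355 13.67189772] [ 3.36612729 -2.55418706]
```

The mask only caught part of the bar, so I'll widen it.

```bash
sed -i 's/(4,170,120),(14,255,255)/(3,120,90),(18,255,255)/' m.py; python3 m.py
```

```text
((204.01104736328125, 39.721763610839844), (11.952681541442871, 234.06442260742188), 89.12309265136719)
bar ends [0.43207056 0.12445987 0.086     ] [0.62583384 0.12677768 0.086     ] 0.19377714697662377
yaw 0.011961491740974906 origin [0.54871636 0.06185062]
[ 158  104   53   39 1487] [181.53732347 122.72562206]
0.056 [-83.32956156 -22.13227437] [-31.406183    14.10845244] [-59.62807758  -3.60816031]
0.07 [-76.24423738 -20.71880326] [-26.62535751  13.91346297] [-53.59468878  -3.01683903]
0.083 [-69.66500779 -19.40629437] [-22.18601956  13.73240132] [-47.99225632  -2.46775498]
```

View pics/chk_wrist.png

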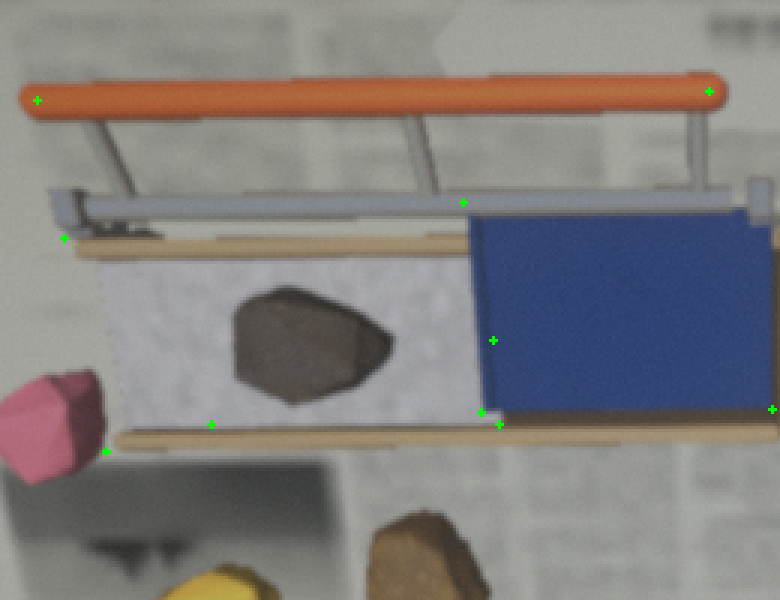

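View pics/chk_side.png

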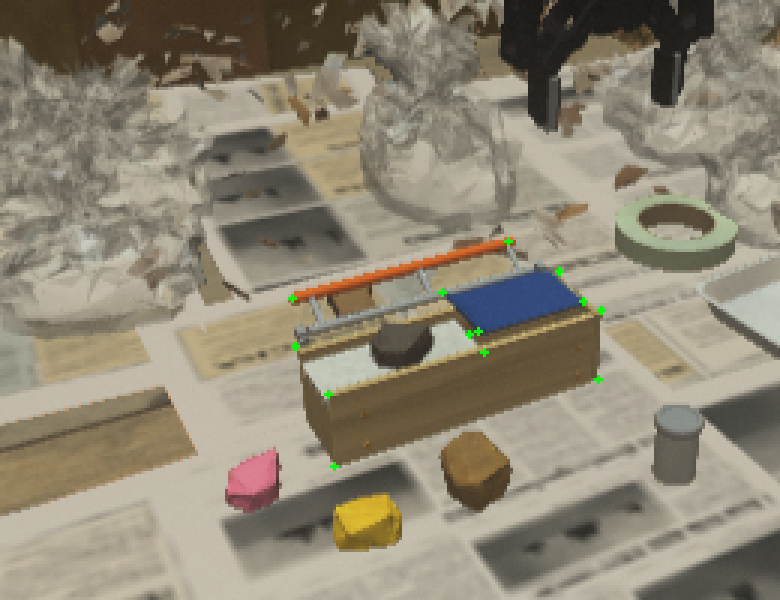

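View pics/chk_scene.png

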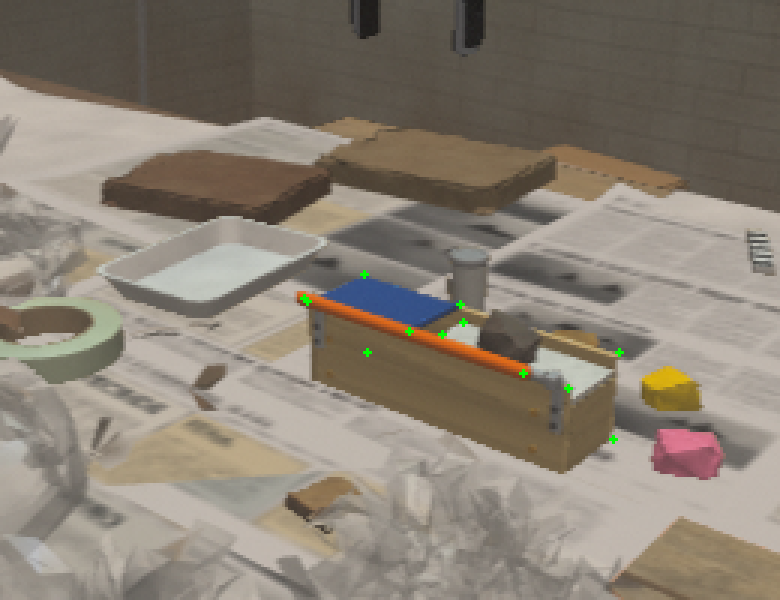

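The fit is good to about 3 mm. The stone's centre is near hopper (-52,-3), with its rear at about x=-77. I'll go above the start point with the jaws across the hopper and look again there.

Request:
jog_arm([
  {"x":-4,"y":-2,"z":0,"wz":-10,"claw":66},
  {"x":-8,"y":-4,"wz":-20,"claw":66},
  {"x":-12,"y":-6,"wz":-30,"claw":66},
  {"x":-15,"y":-8,"wz":-40,"claw":66},
  {"x":-17.3,"y":-9.2,"wz":-50.7,"claw":66},
  {"x":-17.3,"y":-9.2,"wz":-61,"claw":66},
  {"x":-17.3,"y":-9.2,"wz":-71,"claw":66},
  {"x":-17.3,"y":-9.2,"wz":-81,"claw":66},
  {"x":-17.3,"y":-9.2,"wz":-90.7,"claw":66},
  {"x":-17.3,"y":-9.2,"wz":-90.7,"claw":66},
])

```text
schema error: expected keys wx, wy, wz, x, y, z, claw
```

```bash
python3 - <<'E'
from h import *
import pickle
for n in("wrist","side","scene"):
    f=bot.grab_frame(n); save(f,n+"1"); pickle.dump(f,open(n+"1.pkl","wb"))
    if n!="wrist":
        p=proj(f,[.47,.08,.12]); x0,y0=int(p[0])-120,int(p[1])-100; x0=max(x0,0);y0=max(y0,0)
        cv2.imwrite("pics/"+n+"1.png",cv2.resize(f["pixels"][y0:y0+200,x0:x0+240,::-1],None,fx=3,fy=3)); print(n,x0,y0)
o=bot.observe();print(o["clock"],o["position"],o["tool_rot"],o["force"],o["grip_width"])
E
```

```text
side 147 92
scene 226 94
0.3 [ 6.24873972e-01 -2.41239661e-05  2.01606259e-01] [ 3.14156771e+00  4.11484543e-04 -2.16549318e-05] [ 0.55304231  0.02272685 -0.8216532 ] 0.08556219441206005
```

All the keys have to be present in every row.

Request:
jog_arm([
  {"x":-4,"y":-2,"z":0,"wx":0,"wy":0,"wz":-10,"claw":66},
  {"x":-8,"y":-4,"z":0,"wx":0,"wy":0,"wz":-20,"claw":66},
  {"x":-12,"y":-6,"z":0,"wx":0,"wy":0,"wz":-30,"claw":66},
  {"x":-15,"y":-8,"z":0,"wx":0,"wy":0,"wz":-40,"claw":66},
  {"x":-17.3,"y":-9.2,"z":0,"wx":0,"wy":0,"wz":-50,"claw":66},
  {"x":-17.3,"y":-9.2,"z":0,"wx":0,"wy":0,"wz":-60,"claw":66},
  {"x":-17.3,"y":-9.2,"z":0,"wx":0,"wy":0,"wz":-70,"claw":66},
  {"x":-17.3,"y":-9.2,"z":0,"wx":0,"wy":0,"wz":-80,"claw":66},
  {"x":-17.3,"y":-9.2,"z":0,"wx":0,"wy":0,"wz":-90.7,"claw":66},
  {"x":-17.3,"y":-9.2,"z":0,"wx":0,"wy":0,"wz":-90.7,"claw":66},
])

```text
clock: 1.55
position: [0.4519, 0.0919, 0.2017]
tool_rot: [-3.141, -0.0, 1.582]
force: [0.7, -0.3, 0.3]
grip_width: 0.0562
```

```bash
cat > look.py <<'E'
from h import *
import pickle,sys
t=sys.argv[1]
for n in sys.argv[2:]:
    f=bot.grab_frame(n); save(f,n+t); pickle.dump(f,open(n+t+".pkl","wb"))
    if n!="wrist":
        p=proj(f,[.50,.08,.10]); x0,y0=int(p[0])-120,int(p[1])-100; x0=max(x0,0);y0=max(y0,0)
        cv2.imwrite("pics/"+n+t+".png",cv2.resize(f["pixels"][y0:y0+200,x0:x0+240,::-1],None,fx=3,fy=3)); print(n,x0,y0)
o=bot.observe()
O=np.array([.5487,.0619]);th=.012;c,s=np.cos(th),np.sin(th);R=np.array([[c,-s],[s,c]])
print(o["clock"],o["position"],"hopper",R.T@(o["position"][:2]-O)*1000,o["tool_rot"],o["force"],o["grip_width"])
E
python3 look.py 2 wrist side scene
```

```text
side 160 97
scene 213 99
1.7 [0.45189741 0.09189747 0.20168601] hopper [-96.43565779  31.15691259] [-3.14125813e+00  7.41020858e-05  1.57874498e+00] [ 0.67485285 -0.34859399 -0.75487037] 0.05625246115295524
```

View pics/wrist2.png

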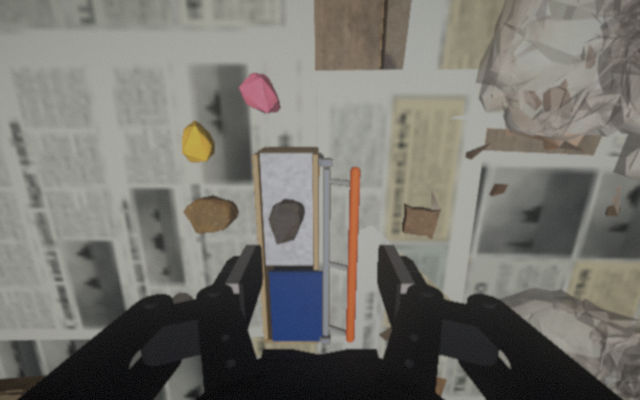

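View pics/side2.png

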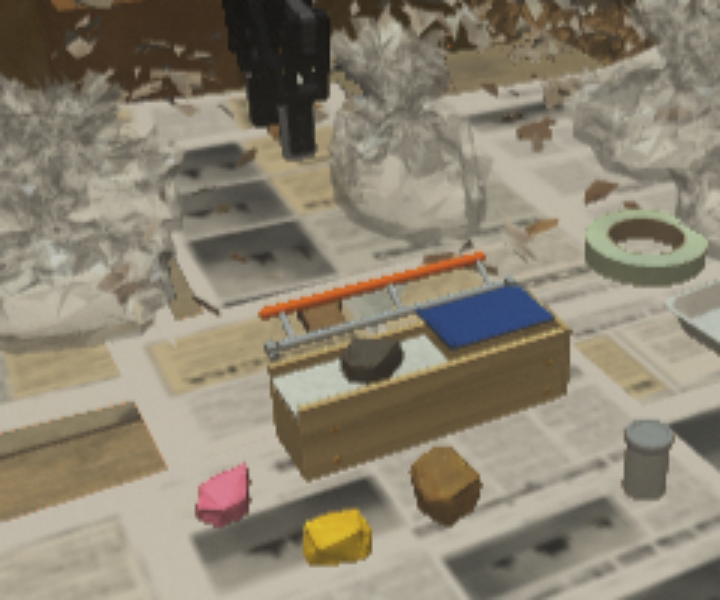

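View pics/scene2.png

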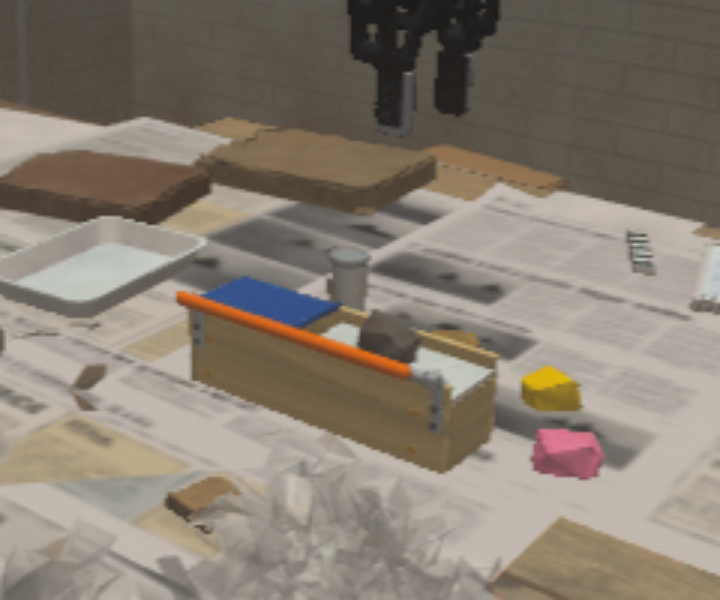

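Wrist view: the bar runs from (355,170) to (351,340), the stone is at (286,220) and the sherd at (421,218), clear of the bar. I'll re-measure the bar, cheeks and stone from this frame.

```bash
python3 - <<'E'
from h import *
import pickle
f=pickle.load(open("wrist2.pkl","rb"))
O=np.array([.5487,.0619]);th=.012;c,s=np.cos(th),np.sin(th);R=np.array([[c,-s],[s,c]])
def H(u,v,z): return np.round(R.T@(onz(f,u,v,z)[:2]-O)*1000,1)
h=cv2.cvtColor(f["pixels"],cv2.COLOR_RGB2HSV); m=cv2.inRange(h,(3,150,120),(18,255,255)); m[:, :335]=0;m[:,370:]=0
ys,xs=np.nonzero(m); 
for a,b in((170,200),(200,240),(240,280),(300,338)):
    k=(ys>=a)&(ys<b); print("bar",H(xs[k].mean(),ys[k].mean(),.086))
print("bar ends",H(355,ys.min(),.086),H(351,ys.max(),.086))
b=cv2.inRange(h,(105,120,60),(125,255,255)); n,l,st,cc=cv2.connectedComponentsWithStats(b);i=1+np.argmax(st[1:,4]);x,y,w,hh,_=st[i];print(st[i]);
print("flap near edge",H(x+w/2,y,.072),"-y edge",H(x+2,y+20,.073))
d=((h[:,:,2]<95)*255).astype(np.uint8); a=np.zeros_like(d); a[190:250,262:312]=d[190:250,262:312]
n,l,st,cc=cv2.connectedComponentsWithStats(a);i=1+np.argmax(st[1:,4]);print(st[i])
x,y,w,hh,_=st[i]
for z in(.056,.07): print("stone",H(x,y,z),H(x+w,y+hh,z))
cv2.imwrite("pics/w2z.png",cv2.resize(f["pixels"][135:285,220:400,::-1],None,fx=4,fy=4))
E
```

```text
bar [-99.3  63.5]
bar [-64.5  63.4]
bar [-21.7  63.3]
bar [48.5 63.4]
bar ends [-115.1   63.6] [76.3 64.9]
[ 269  272   53   68 3400]
flap near edge [0.4 4.7] -y edge [ 24.2 -22.6]
[ 270  200   34   43 1087]
stone [-75.5 -21.5] [-26.2  13.5]
stone [-79.7 -19.2] [-32.5  14.3]
```

View pics/w2z.png

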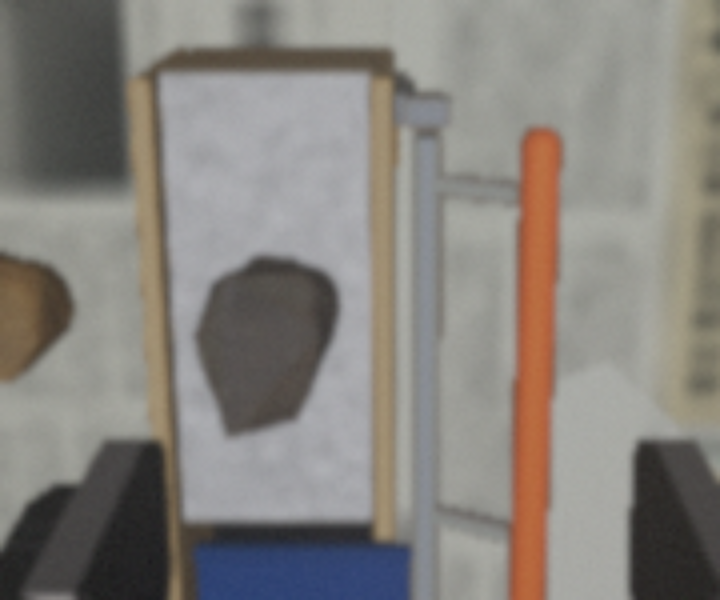

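Everything agrees to within 2 mm. I'll shift 1.5 mm towards -y and descend to just above the bar.

Request:
jog_arm([
  {"x":-0.15,"y":0,"z":4,"wx":0,"wy":0,"wz":0,"claw":66},
  {"x":-0.15,"y":0,"z":8,"wx":0,"wy":0,"wz":0,"claw":66},
  {"x":-0.15,"y":0,"z":10,"wx":0,"wy":0,"wz":0,"claw":66},
  {"x":-0.15,"y":0,"z":10,"wx":0,"wy":0,"wz":0,"claw":66},
])

```text
clock: 2.2
position: [0.4511, 0.0904, 0.1008]
tool_rot: [-3.139, 0.001, 1.577]
force: [0.3, 0.3, 0.4]
grip_width: 0.0564
```

```bash
python3 look.py 3 wrist side scene
```

```text
side 160 97
scene 213 99
2.35 [0.45241154 0.09058152 0.10259797] hopper [-95.9373561   29.83488813] [ 3.14069173e+00 -9.44108220e-05  1.57768050e+00] [ 0.47483632 -0.36597033 -0.09474646] 0.05627811180470621
```

View pics/side3.png

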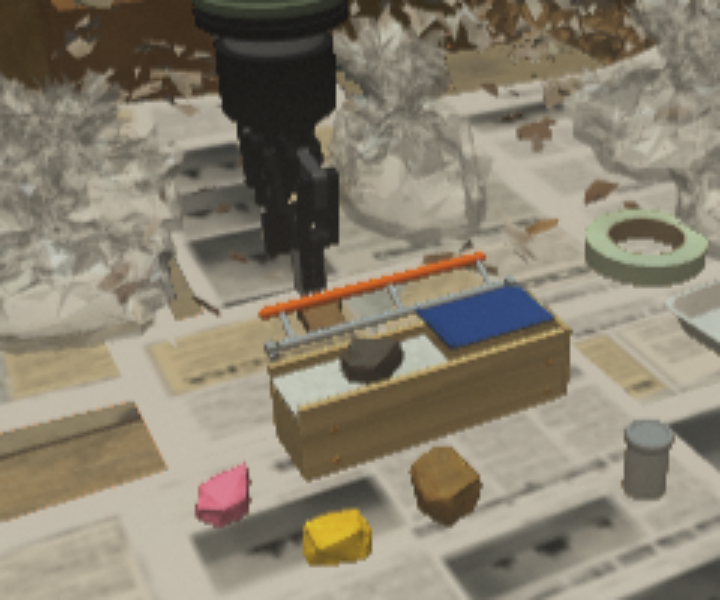

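View pics/wrist3.png

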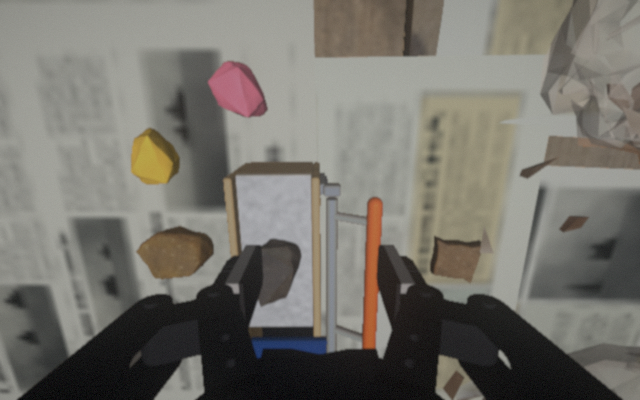

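View pics/scene3.png

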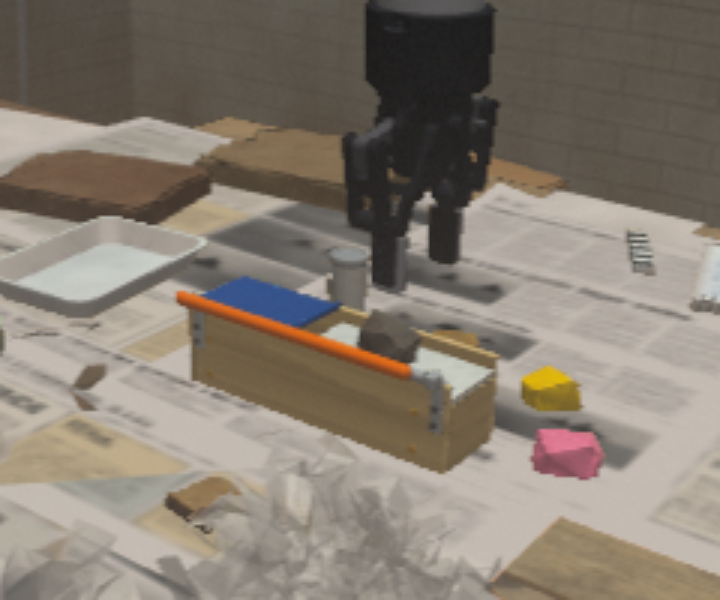

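```bash
python3 - <<'E'
from h import *
import pickle
O=np.array([.5487,.0619]);th=.012;c,s=np.cos(th),np.sin(th);R=np.array([[c,-s],[s,c]])
def W(x,y,z): return np.r_[O+R@np.array([x,y])/1000,z/1000]
for n in("scene","side"):
    f=pickle.load(open(n+"3.pkl","rb"))
    p=proj(f,[.50,.08,.10]); x0,y0=int(p[0])-120,int(p[1])-100
    for q in [(-96,65,102),(-96,-5,102),(-96,64,91),(-96,-5,115),(-96,65,115)]:
        u=proj(f,W(*q)); print(n,q,(u[0]-x0)*3,(u[1]-y0)*3)
E
```

```text
scene (-96, 65, 102) 381.9728964746933 341.0663727643623
scene (-96, -5, 102) 441.5179411231806 306.6623727873416
scene (-96, 64, 91) 382.21118706351706 356.46250626510715
scene (-96, -5, 115) 442.6213441189366 288.5771434303558
scene (-96, 65, 115) 382.76546712707807 322.0149097604321
side (-96, 65, 102) 279.952805351151 286.7157917718615
side (-96, -5, 102) 314.60079315718156 331.05449725461716
side (-96, 64, 91) 281.65338559691094 299.8024595757598
side (-96, -5, 115) 313.3205939803007 315.46768426033844
side (-96, 65, 115) 278.4675970817158 271.73678712967035
```

```bash
python3 - <<'E'
from h import *
import pickle
for t,P,hw in (("0",(.6248,0,.2014),(.05,0)),("2",(.4519,.0919,.2017),(0,.035)),("3",(.4524,.0906,.1026),(0,.035))):
  for n in("scene","side"):
    f=pickle.load(open(n+t+".pkl","rb")); im=f["pixels"][:,:,::-1].copy()
    for sg in(1,-1):
      for dz,col in((0,(0,255,0)),(.013,(0,255,255)),(.03,(0,0,255))):
        u=proj(f,[P[0]+sg*hw[0],P[1]+sg*hw[1],P[2]+dz]); cv2.circle(im,(int(round(u[0])),int(round(u[1]))),1,col,-1)
    u=proj(f,P); x,y=max(0,int(u[0])-60),max(0,int(u[1])-60)
    cv2.imwrite(f"pics/tip_{n}{t}.png",cv2.resize(im[y:y+100,x:x+120],(480,400),interpolation=cv2.INTER_NEAREST))
a=[np.hstack([cv2.imread(f"pics/tip_{n}{t}.png") for t in "023"]) for n in("scene","side")]
cv2.imwrite("pics/tips.png",cv2.resize(np.vstack(a),(800,444)))
E
```

```text
(no output)
```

View pics/tips.png

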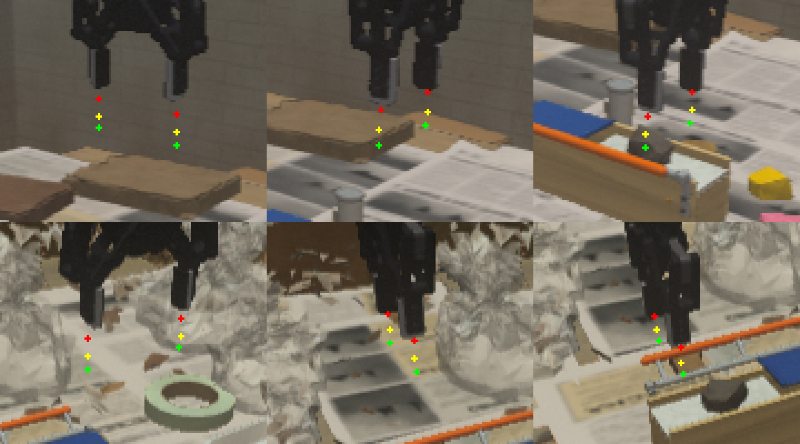

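The visible fingertips sit about 33 mm above the reported TCP, in both cameras. So I'll go by force and vision for the height, not by the reported z, and descend in steps.

Request:
jog_arm([
  {"x":0,"y":0,"z":0.6,"wx":0,"wy":0,"wz":0,"claw":66},
  {"x":0,"y":0,"z":0.9,"wx":0,"wy":0,"wz":0,"claw":66},
  {"x":0,"y":0,"z":0.9,"wx":0,"wy":0,"wz":0,"claw":66},
  {"x":0,"y":0,"z":0.9,"wx":0,"wy":0,"wz":0,"claw":66},
])

```text
clock: 2.85
position: [0.4524, 0.0906, 0.0937]
tool_rot: [3.141, -0.0, 1.578]
force: [0.8, -0.2, 1.0]
grip_width: 0.0566
```

```bash
python3 look.py 4 wrist side scene
```

```text
side 160 97
scene 213 99
3.0 [0.45245611 0.09061367 0.0936729 ] hopper [-95.89240628  29.86649993] [ 3.14060449e+00 -1.20984059e-04  1.57770285e+00] [-9.23895350e-01 -2.76191281e-04  4.55661778e-01] 0.05622768635909362
```

View pics/scene4.png

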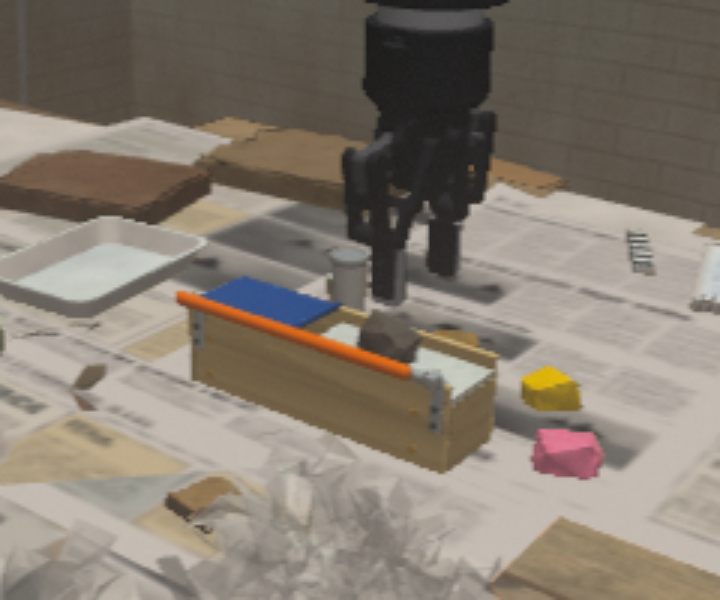

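Request:
jog_arm([
  {"x":0,"y":0,"z":0.6,"wx":0,"wy":0,"wz":0,"claw":66},
  {"x":0,"y":0,"z":1.2,"wx":0,"wy":0,"wz":0,"claw":66},
  {"x":0,"y":0,"z":1.2,"wx":0,"wy":0,"wz":0,"claw":66},
])

```text
clock: 3.38
position: [0.4521, 0.0905, 0.0811]
tool_rot: [-3.142, 0.0, 1.578]
force: [0.1, 0.2, 0.3]
grip_width: 0.0562
```

Request:
jog_arm([
  {"x":0,"y":0,"z":0.4,"wx":0,"wy":0,"wz":0,"claw":66},
  {"x":0,"y":0,"z":0.8,"wx":0,"wy":0,"wz":0,"claw":66},
  {"x":0,"y":0,"z":0.8,"wx":0,"wy":0,"wz":0,"claw":66},
])

```text
clock: 3.75
position: [0.4519, 0.0905, 0.0728]
tool_rot: [-3.141, 0.0, 1.578]
force: [0.5, 0.0, -0.6]
grip_width: 0.0563
```

```bash
python3 look.py 5 wrist side scene
```

```text
side 160 97
scene 213 99
3.9 [0.45214468 0.09059592 0.07313412] hopper [-96.20402647  29.85249271] [3.14155836e+00 3.40311229e-05 1.57785952e+00] [-0.29638862  0.05018089 -0.75322859] 0.05683104562883994
```

View pics/scene5.png

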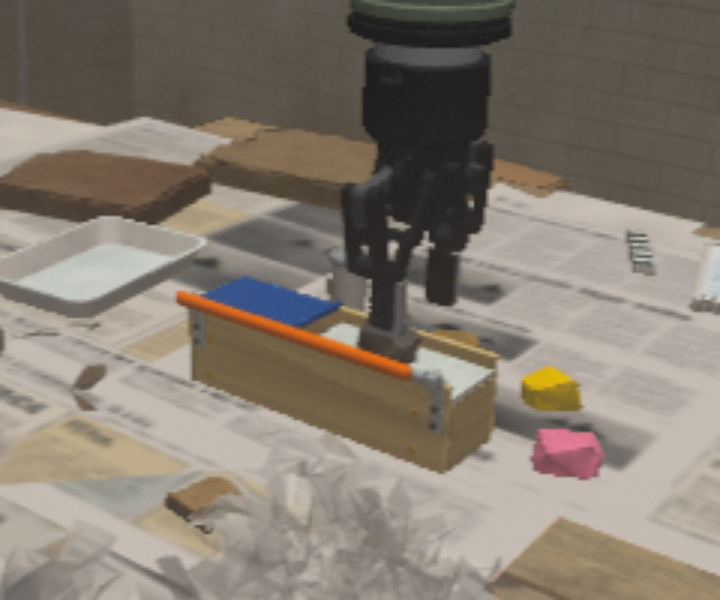

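View pics/side5.png

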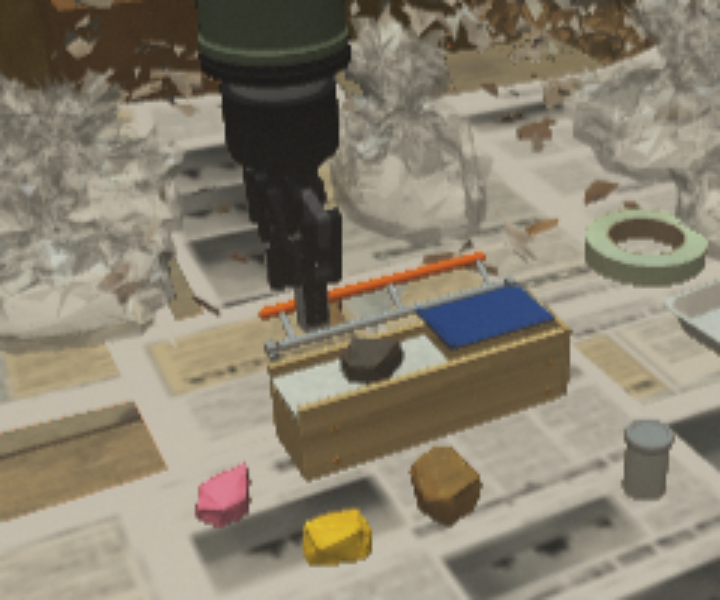

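Request:
jog_arm([
  {"x":0,"y":0,"z":0.5,"wx":0,"wy":0,"wz":0,"claw":66},
  {"x":0,"y":0,"z":0.9,"wx":0,"wy":0,"wz":0,"claw":66},
  {"x":0,"y":0,"z":0.9,"wx":0,"wy":0,"wz":0,"claw":66},
])

```text
clock: 4.28
position: [0.4519, 0.0906, 0.0638]
tool_rot: [-3.141, 0.0, 1.578]
force: [-0.2, 0.3, -0.8]
grip_width: 0.0566
```

Request:
jog_arm([
  {"x":0,"y":0,"z":0.3,"wx":0,"wy":0,"wz":0,"claw":66},
  {"x":0,"y":0,"z":0.5,"wx":0,"wy":0,"wz":0,"claw":66},
  {"x":0,"y":0,"z":0.5,"wx":0,"wy":0,"wz":0,"claw":66},
])

```text
clock: 4.65
position: [0.4518, 0.0905, 0.0586]
tool_rot: [-3.141, 0.0, 1.578]
force: [0.2, 0.1, 1.0]
grip_width: 0.0563
```

Request:
jog_arm([
  {"x":0,"y":0,"z":0.3,"wx":0,"wy":0,"wz":0,"claw":66},
  {"x":0,"y":0,"z":0.6,"wx":0,"wy":0,"wz":0,"claw":66},
  {"x":0,"y":0,"z":0.6,"wx":0,"wy":0,"wz":0,"claw":66},
])

```text
clock: 5.03
position: [0.4518, 0.0905, 0.0524]
tool_rot: [-3.141, 0.0, 1.578]
force: [0.9, -0.4, 2.9]
grip_width: 0.0563
```

```bash
python3 look.py 6 wrist side scene
```

```text
side 160 97
scene 213 99
5.175 [0.45184806 0.09042294 0.05264841] hopper [-96.50269568  29.68308523] [-3.14074775e+00  3.50252016e-04  1.57783012e+00] [1.72972313 0.23781642 1.91314576] 0.0563201005880418
```

View pics/scene6.png

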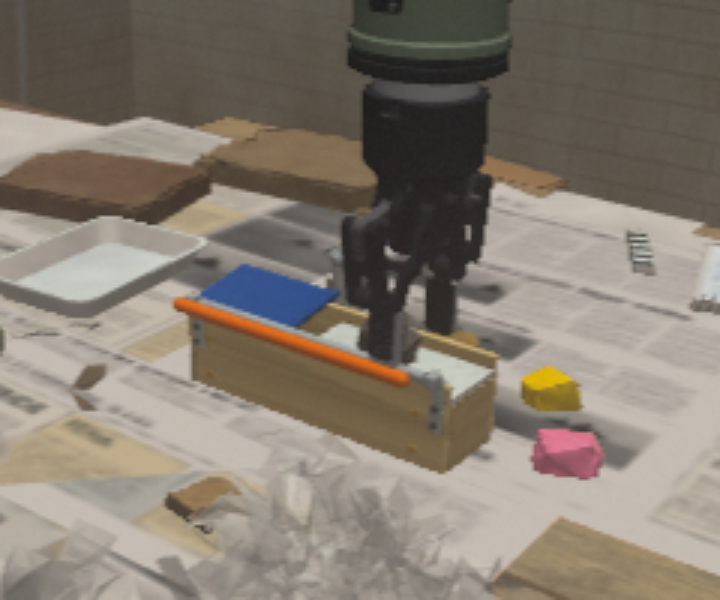

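View pics/side6.png

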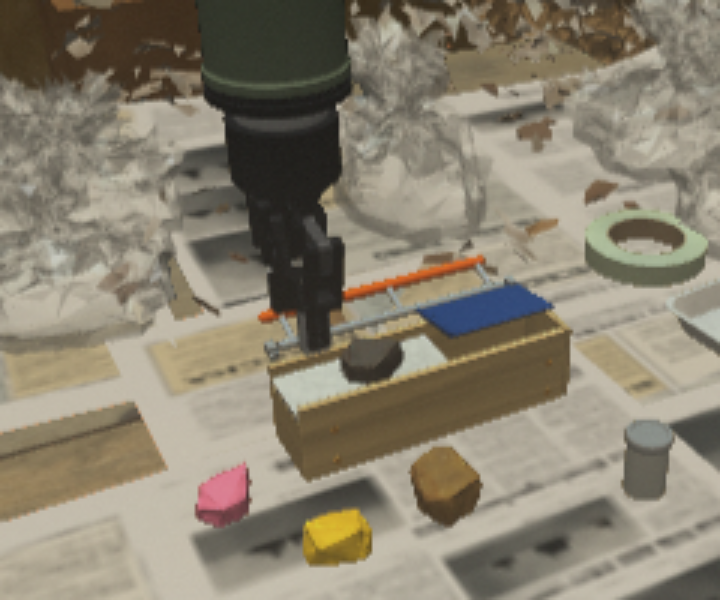

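View pics/wrist6.png

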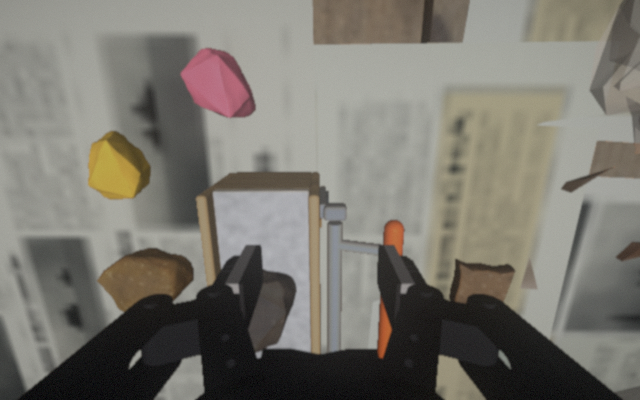

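The flap has begun to open at about 2-3 N. The bar was touched at TCP z≈0.058, which confirms the 33 mm offset. Pressing on to about 0.95 rad.

Request:
jog_arm([
  {"x":0,"y":0,"z":0.3,"wx":0,"wy":0,"wz":0,"claw":66},
  {"x":0,"y":0,"z":0.6,"wx":0,"wy":0,"wz":0,"claw":66},
  {"x":0,"y":0,"z":0.9,"wx":0,"wy":0,"wz":0,"claw":66},
  {"x":0,"y":0,"z":1.2,"wx":0,"wy":0,"wz":0,"claw":66},
  {"x":0,"y":0,"z":1.2,"wx":0,"wy":0,"wz":0,"claw":66},
])

```text
clock: 5.8
position: [0.4517, 0.0904, 0.0404]
tool_rot: [-3.14, 0.0, 1.578]
force: [-0.3, -1.9, 3.4]
grip_width: 0.0565
```

Request:
jog_arm([
  {"x":0,"y":0,"z":0.3,"wx":0,"wy":0,"wz":0,"claw":66},
  {"x":0,"y":0,"z":0.6,"wx":0,"wy":0,"wz":0,"claw":66},
  {"x":0,"y":0,"z":0.7,"wx":0,"wy":0,"wz":0,"claw":66},
  {"x":0,"y":0,"z":0.7,"wx":0,"wy":0,"wz":0,"claw":66},
])

```text
clock: 6.3
position: [0.4517, 0.09, 0.0333]
tool_rot: [-3.14, 0.001, 1.577]
force: [-0.3, -4.4, 3.8]
grip_width: 0.0566
```

```bash
python3 look.py 7 wrist side scene
```

```text
side 160 97
scene 213 99
6.45 [0.45168875 0.08997588 0.03339798] hopper [-96.66735991  29.23796237] [-3.14024869e+00  9.41430643e-04  1.57746984e+00] [ 0.48115416 -3.82065049  4.56766759] 0.05633357422465926
```

View pics/scene7.png

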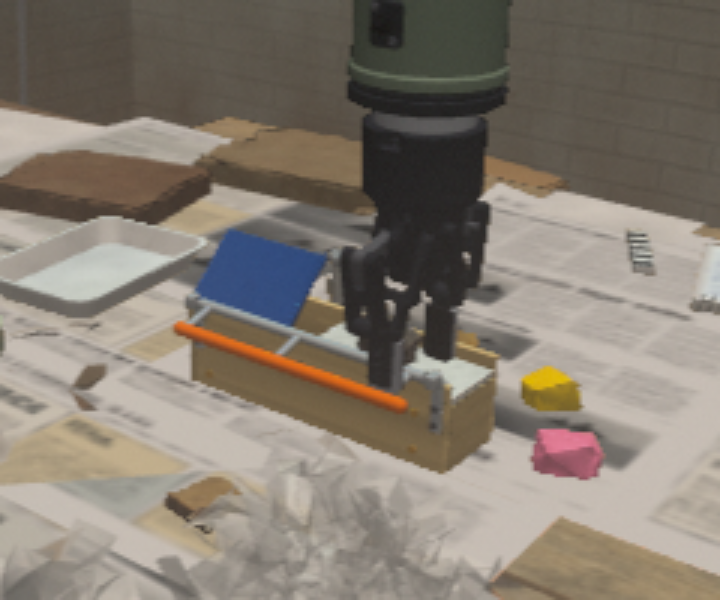

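View pics/side7.png

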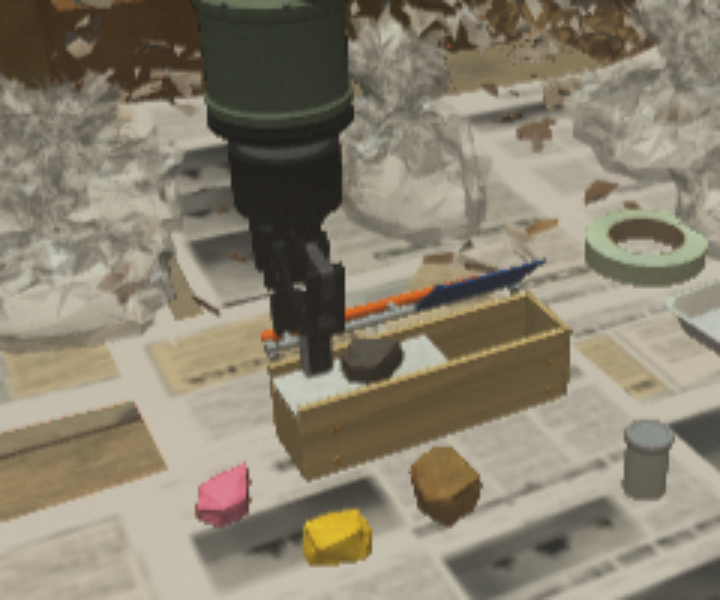

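View pics/wrist7.png

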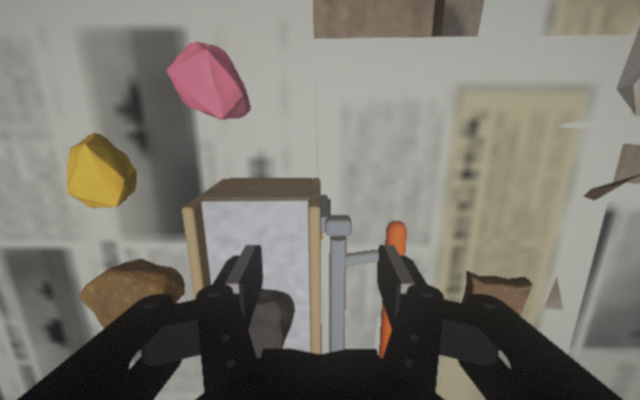

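The flap is open (about 0.85 rad) and the stone hasn't been touched. But there is a lateral force of -4 N in y, so I'll zoom in on where the finger sits on the bar.

```bash
python3 - <<'E'
from h import *
import pickle
a=pickle.load(open("wrist7.pkl","rb"))["pixels"][200:350,330:450,::-1]
f=pickle.load(open("scene7.pkl","rb"));b=f["pixels"][190:250,310:370,::-1]
a=cv2.resize(a,(480,600),interpolation=cv2.INTER_CUBIC); a=cv2.convertScaleAbs(a,alpha=1.8,beta=20)
b=cv2.resize(b,(320,320),interpolation=cv2.INTER_NEAREST);b=cv2.copyMakeBorder(b,0,280,0,0,0)
cv2.imwrite("pics/z7.png",np.hstack([a,b]))
E
```

```text
(no output)
```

View pics/z7.png

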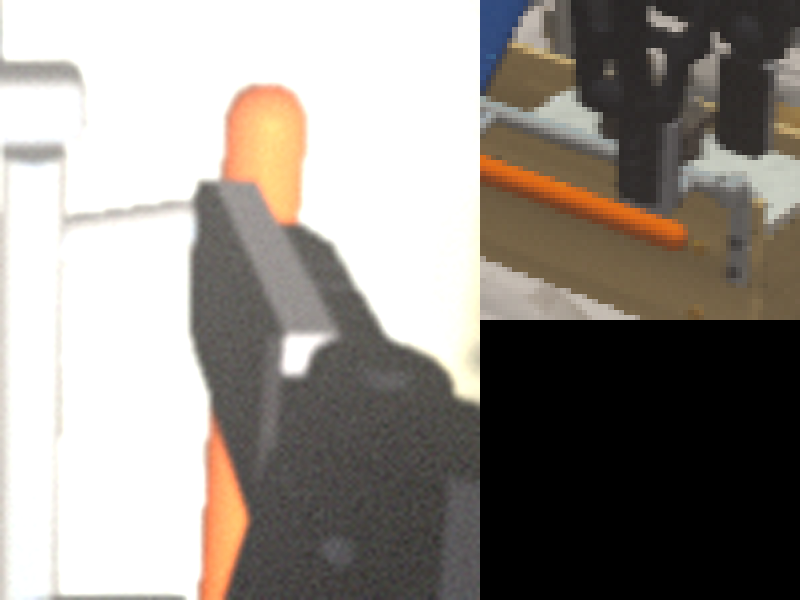

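The tip is only about 7.5 mm thick and sits on the hinge side of the bar's crown, which explains the lateral force. I'll raise off gently, widen the jaws, shift +y and press again centred.

Request:
jog_arm([
  {"x":0,"y":0,"z":-0.6,"wx":0,"wy":0,"wz":0,"claw":66},
  {"x":0,"y":0,"z":-1.2,"wx":0,"wy":0,"wz":0,"claw":66},
  {"x":0,"y":0,"z":-1.8,"wx":0,"wy":0,"wz":0,"claw":66},
  {"x":0,"y":0,"z":-2.4,"wx":0,"wy":0,"wz":0,"claw":66},
  {"x":0,"y":0,"z":-3.2,"wx":0,"wy":0,"wz":0,"claw":66},
  {"x":0.25,"y":0,"z":-3.2,"wx":0,"wy":0,"wz":0,"claw":73},
  {"x":0.25,"y":0,"z":-3.2,"wx":0,"wy":0,"wz":0,"claw":73},
  {"x":0.25,"y":0,"z":-3.2,"wx":0,"wy":0,"wz":0,"claw":73},
])

```text
clock: 7.45
position: [0.4516, 0.0926, 0.0652]
tool_rot: [-3.14, 0.001, 1.578]
force: [-0.1, -0.3, -0.4]
grip_width: 0.0622
```

```bash
python3 look.py 8 wrist; python3 - <<'E'
from h import *
import pickle
a=pickle.load(open("wrist8.pkl","rb"))["pixels"][200:350,190:450,::-1]
cv2.imwrite("pics/z8.png",cv2.convertScaleAbs(cv2.resize(a,(780,450),interpolation=cv2.INTER_CUBIC),alpha=1.8,beta=20))
E
```

```text
7.5 [0.45158384 0.09255286 0.06519888] hopper [-96.74134404  31.81601779] [-3.13991058e+00  9.82293675e-04  1.57768366e+00] [ 0.0961908  -0.07805178 -0.34065421] 0.062308397737616796
```

View pics/z8.png

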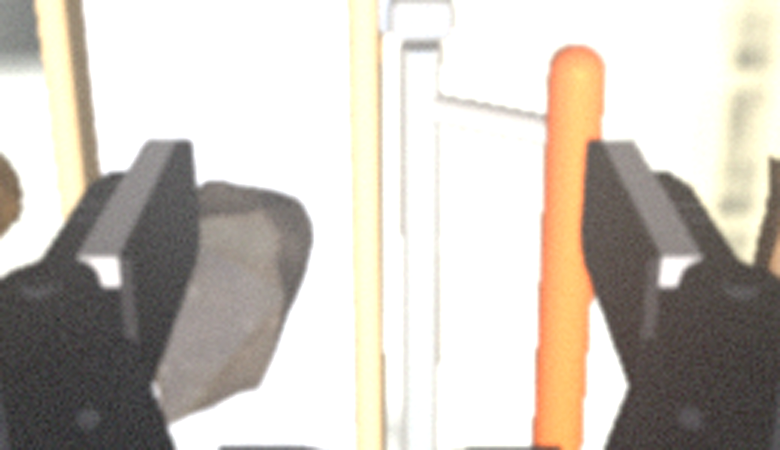

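Tip inner edge is at u≈386, bar axis at u≈382, so the tip is now slightly too far outward for the closed bar. I'll back off 1.5 mm and press.

Request:
jog_arm([
  {"x":-0.15,"y":0,"z":0.3,"wx":0,"wy":0,"wz":0,"claw":73},
  {"x":-0.15,"y":0,"z":0.6,"wx":0,"wy":0,"wz":0,"claw":73},
  {"x":-0.15,"y":0,"z":0.9,"wx":0,"wy":0,"wz":0,"claw":73},
  {"x":-0.15,"y":0,"z":1.2,"wx":0,"wy":0,"wz":0,"claw":73},
  {"x":-0.15,"y":0,"z":1.5,"wx":0,"wy":0,"wz":0,"claw":73},
  {"x":-0.15,"y":0,"z":1.5,"wx":0,"wy":0,"wz":0,"claw":73},
])

```text
clock: 8.25
position: [0.4517, 0.0911, 0.0501]
tool_rot: [-3.14, 0.001, 1.578]
force: [-0.4, 1.5, 3.0]
grip_width: 0.0622
```

Request:
jog_arm([
  {"x":0,"y":0,"z":0.4,"wx":0,"wy":0,"wz":0,"claw":73},
  {"x":0,"y":0,"z":0.8,"wx":0,"wy":0,"wz":0,"claw":73},
  {"x":0,"y":0,"z":1.2,"wx":0,"wy":0,"wz":0,"claw":73},
  {"x":0,"y":0,"z":1.6,"wx":0,"wy":0,"wz":0,"claw":73},
  {"x":0,"y":0,"z":1.7,"wx":0,"wy":0,"wz":0,"claw":73},
  {"x":0,"y":0,"z":1.7,"wx":0,"wy":0,"wz":0,"claw":73},
])

```text
clock: 9.0
position: [0.4516, 0.091, 0.033]
tool_rot: [-3.14, 0.001, 1.578]
force: [0.4, -0.3, 3.2]
grip_width: 0.0623
```

```bash
python3 look.py 9 wrist side scene; python3 - <<'E'
from h import *
import pickle
a=pickle.load(open("wrist9.pkl","rb"))["pixels"][200:350,190:450,::-1]
cv2.imwrite("pics/z9.png",cv2.convertScaleAbs(cv2.resize(a,(780,450),interpolation=cv2.INTER_CUBIC),alpha=1.8,beta=20))
E
```

```text
side 160 97
scene 213 99
9.15 [0.45163584 0.0910069  0.0331388 ] hopper [-96.70789935  30.26954996] [-3.13999348e+00  1.00130729e-03  1.57759118e+00] [ 1.0681464  -0.6065637   3.70559912] 0.06250437118127282
```

View pics/z9.png

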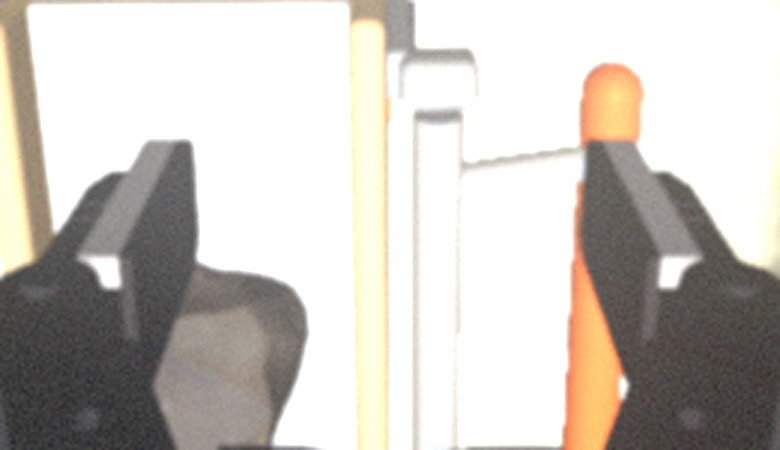

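View pics/side9.png

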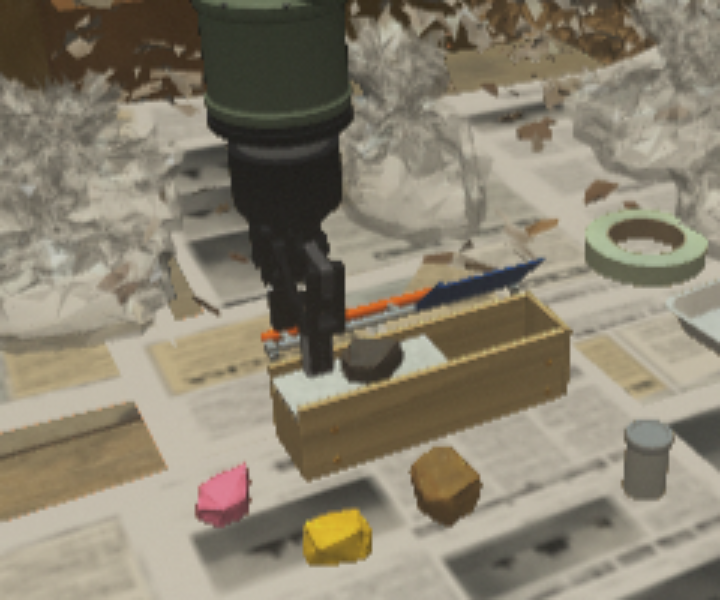

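View pics/scene9.png

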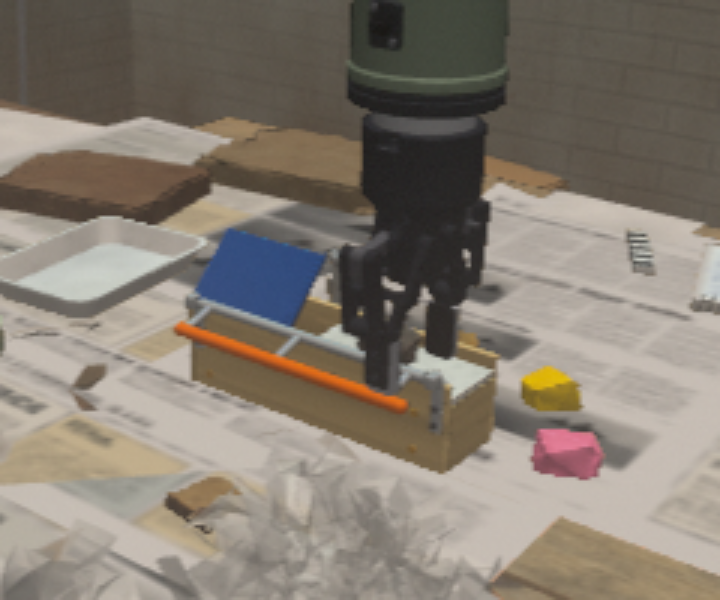

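The finger is now centred on the bar, with lateral force about 0.5 N. Next I measure the flap angle.

```bash
python3 - <<'E'
from h import *
import pickle
O=np.array([.5487,.0619]);th=.012;c,s=np.cos(th),np.sin(th);R=np.array([[c,-s],[s,c]])
f=pickle.load(open("scene9.pkl","rb"));p=proj(f,[.50,.08,.10]); x0,y0=int(p[0])-120,int(p[1])-100
def planex(u,v,X):
    o,d=ray(f,u,v); o2=R.T@(o[:2]-O)*1000; d2=R.T@d[:2]*1000; t=(X-o2[0])/d2[0]; return o2[1]+t*d2[1],(o[2]+t*d[2])*1000
for nm,u,v,X in(("flap near top",326,254,0),("flap far top",232,230,92),("bar near end",403,405,-112),("bar far",180,328,74)):
    y,z=planex(x0+u/3,y0+v/3,X); print(nm,y,z,"angle",np.arctan2(z-72,38-y))
E
```

```text
flap near top -4.992497798029717 115.88411867565235 angle 0.7956608740185073
flap far top -11.289161647804917 110.62586281762454 angle 0.6646967858269843
bar near end 62.20379688262631 61.27994276663035 angle -2.724651997813108
bar far 66.76816838641457 62.878110370441 angle -2.8345382273509654
```

The angle is about 0.8-0.85 rad. I'll press 4 mm deeper for margin.

Request:
jog_arm([
  {"x":0,"y":0,"z":0.2,"wx":0,"wy":0,"wz":0,"claw":73},
  {"x":0,"y":0,"z":0.4,"wx":0,"wy":0,"wz":0,"claw":73},
  {"x":0,"y":0,"z":0.4,"wx":0,"wy":0,"wz":0,"claw":73},
  {"x":0,"y":0,"z":0.4,"wx":0,"wy":0,"wz":0,"claw":73},
])

```text
clock: 9.65
position: [0.4515, 0.0908, 0.0291]
tool_rot: [-3.14, 0.001, 1.578]
force: [-0.1, -5.0, 4.5]
grip_width: 0.0625
```

```bash
python3 look.py 10 side scene
```

```text
side 160 97
scene 213 99
9.75 [0.45154401 0.090885   0.02914438] hopper [-96.80118424  30.14875825] [-3.13982569e+00  1.15403886e-03  1.57752707e+00] [ 0.66275525 -2.55237134  4.75527858] 0.06280809441172056
```

View pics/side10.png

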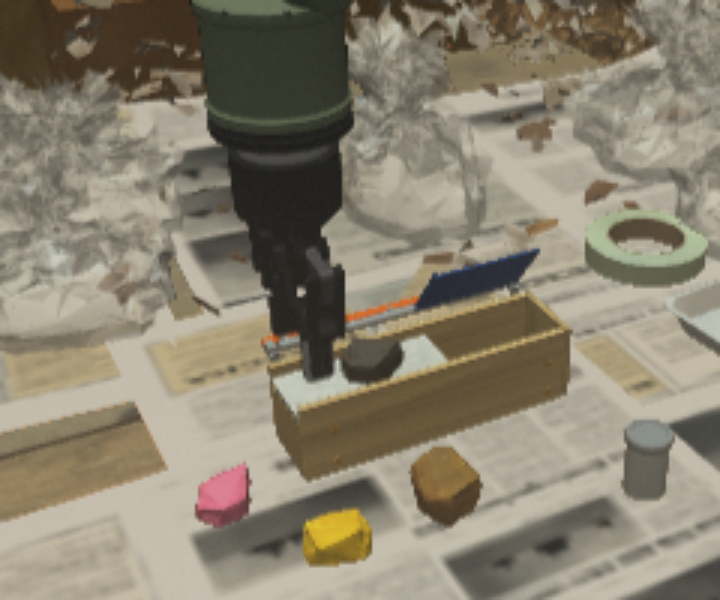

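View pics/scene10.png

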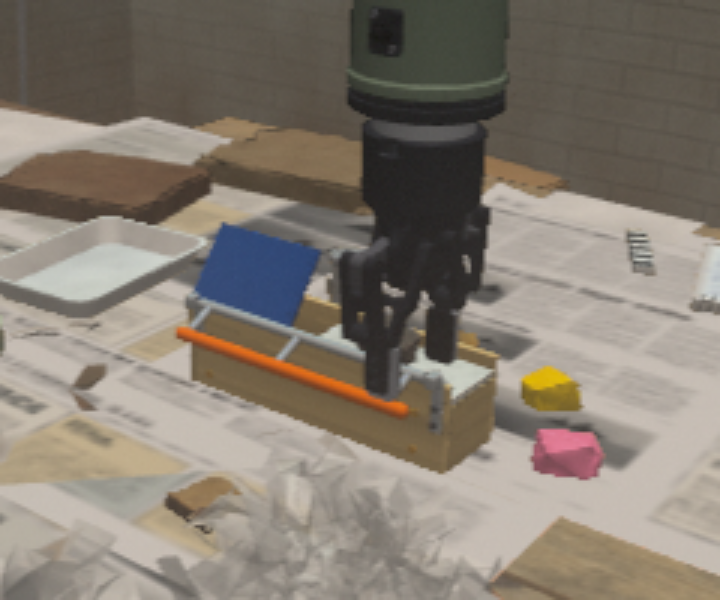

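The flap is now well open and the gap behind the stone looks clear. Starting the push (tool +y = hopper +x), slowly.

Request:
jog_arm([
  {"x":0,"y":0.3,"z":0,"wx":0,"wy":0,"wz":0,"claw":73},
  {"x":0,"y":0.6,"z":0,"wx":0,"wy":0,"wz":0,"claw":73},
  {"x":0,"y":0.9,"z":0,"wx":0,"wy":0,"wz":0,"claw":73},
  {"x":0,"y":1.2,"z":0,"wx":0,"wy":0,"wz":0,"claw":73},
  {"x":0,"y":1.5,"z":0,"wx":0,"wy":0,"wz":0,"claw":73},
  {"x":0,"y":1.8,"z":0,"wx":0,"wy":0,"wz":0,"claw":73},
  {"x":0,"y":2.1,"z":0,"wx":0,"wy":0,"wz":0,"claw":73},
  {"x":0,"y":2.4,"z":0,"wx":0,"wy":0,"wz":0,"claw":73},
  {"x":0,"y":2.4,"z":0,"wx":0,"wy":0,"wz":0,"claw":73},
])

```text
clock: 10.88
position: [0.4761, 0.0911, 0.0292]
tool_rot: [-3.141, 0.001, 1.577]
force: [-0.3, -0.5, 2.8]
grip_width: 0.0622
```

```bash
python3 look.py 11 side scene
```

```text
side 160 97
scene 213 99
10.975 [0.47601783 0.09109642 0.02921094] hopper [-72.32658871  30.06648679] [-3.14068300e+00  8.77585835e-04  1.57732209e+00] [ 1.28019048 -0.94182056  4.09303142] 0.06258377448054311
```

View pics/side11.png

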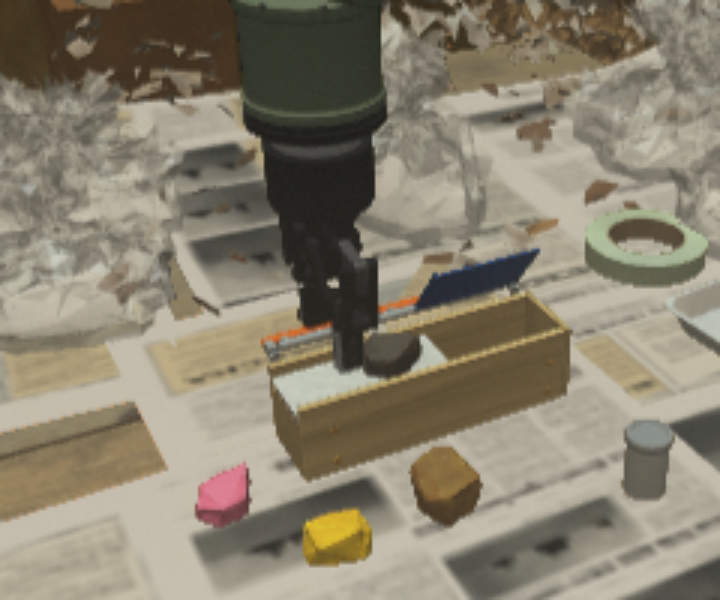

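View pics/scene11.png

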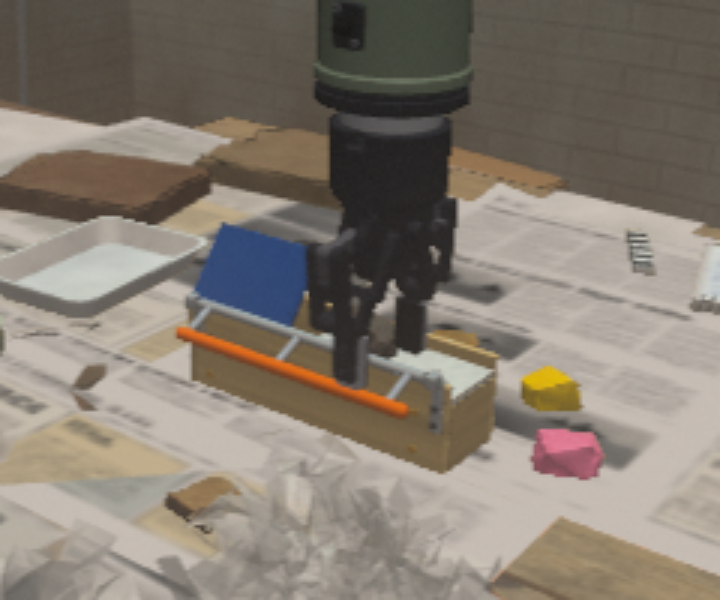

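The stone has moved about 15 mm with gentle contact and the flap stays open. Continuing.

Request:
jog_arm([
  {"x":0,"y":0.3,"z":0,"wx":0,"wy":0,"wz":0,"claw":73},
  {"x":0,"y":0.6,"z":0,"wx":0,"wy":0,"wz":0,"claw":73},
  {"x":0,"y":0.9,"z":0,"wx":0,"wy":0,"wz":0,"claw":73},
  {"x":0,"y":1.2,"z":0,"wx":0,"wy":0,"wz":0,"claw":73},
  {"x":0,"y":1.5,"z":0,"wx":0,"wy":0,"wz":0,"claw":73},
  {"x":0,"y":1.8,"z":0,"wx":0,"wy":0,"wz":0,"claw":73},
  {"x":0,"y":2.1,"z":0,"wx":0,"wy":0,"wz":0,"claw":73},
  {"x":0,"y":2.4,"z":0,"wx":0,"wy":0,"wz":0,"claw":73},
  {"x":0,"y":2.4,"z":0,"wx":0,"wy":0,"wz":0,"claw":73},
])

```text
clock: 12.1
position: [0.5005, 0.0913, 0.0293]
tool_rot: [-3.141, 0.001, 1.577]
force: [0.3, -1.2, 4.4]
grip_width: 0.0622
```

```bash
python3 look.py 12 side scene
```

```text
side 160 97
scene 213 99
12.2 [0.5005326  0.09130507 0.02933092] hopper [-47.81107615  29.9809505 ] [3.14154178e+00 6.36251043e-04 1.57713691e+00] [ 0.51146256 -0.42206183  3.78484655] 0.061929725361856196
```

View pics/side12.png

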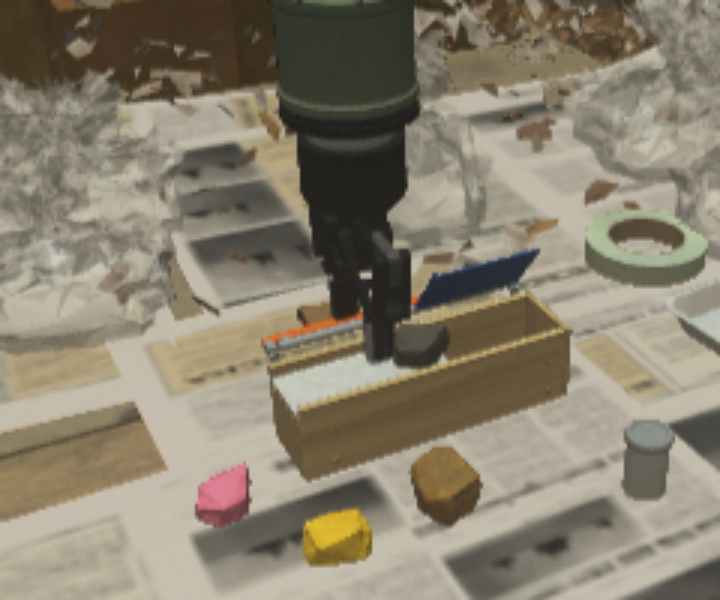

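View pics/scene12.png

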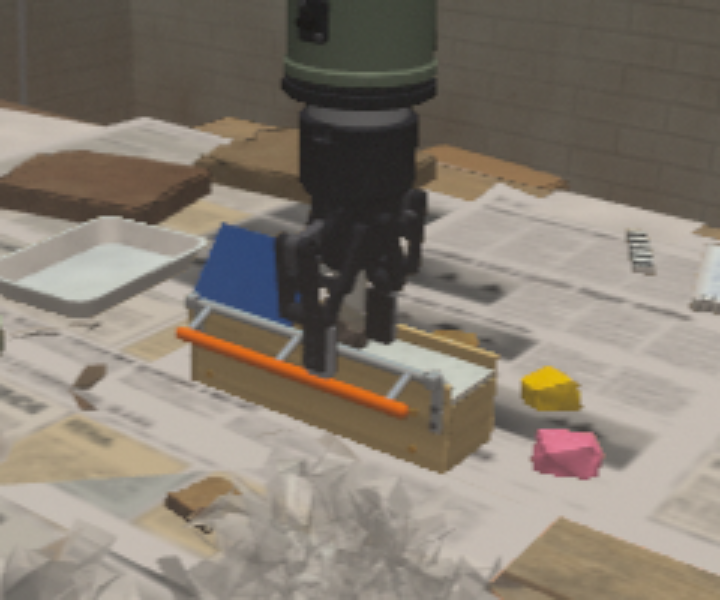

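The stone's nose is over the lip under the open flap. Pushing 18 mm further.

Request:
jog_arm([
  {"x":0,"y":0.3,"z":0,"wx":0,"wy":0,"wz":0,"claw":73},
  {"x":0,"y":0.6,"z":0,"wx":0,"wy":0,"wz":0,"claw":73},
  {"x":0,"y":0.9,"z":0,"wx":0,"wy":0,"wz":0,"claw":73},
  {"x":0,"y":1.2,"z":0,"wx":0,"wy":0,"wz":0,"claw":73},
  {"x":0,"y":1.5,"z":0,"wx":0,"wy":0,"wz":0,"claw":73},
  {"x":0,"y":1.8,"z":0,"wx":0,"wy":0,"wz":0,"claw":73},
  {"x":0,"y":1.8,"z":0,"wx":0,"wy":0,"wz":0,"claw":73},
])

```text
clock: 13.08
position: [0.519, 0.0915, 0.0294]
tool_rot: [3.141, 0.0, 1.577]
force: [-0.3, -0.6, 3.7]
grip_width: 0.0622
```

```bash
python3 look.py 13 side scene
```

```text
side 160 97
scene 213 99
13.175 [0.51903037 0.09150671 0.02947098] hopper [-29.31222634  29.96060738] [3.14059878e+00 3.40419586e-04 1.57701950e+00] [1.1464436  0.06575974 3.94929045] 0.06259107566192597
```

View pics/side13.png

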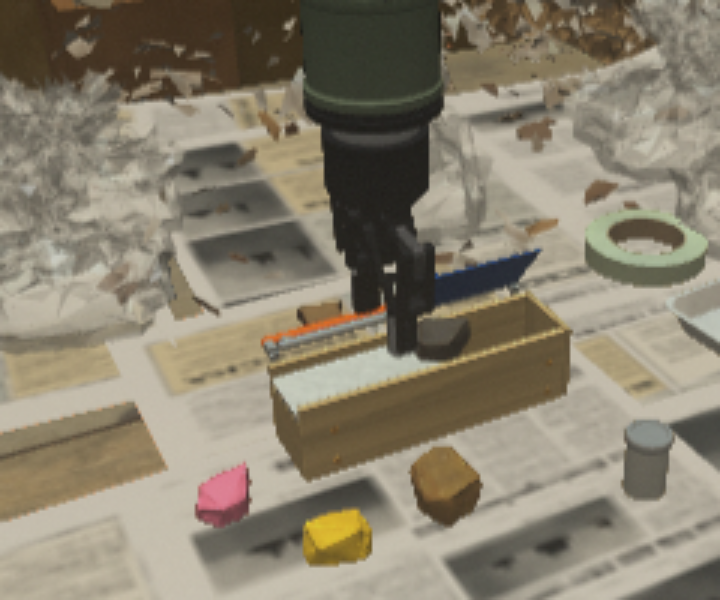

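View pics/scene13.png

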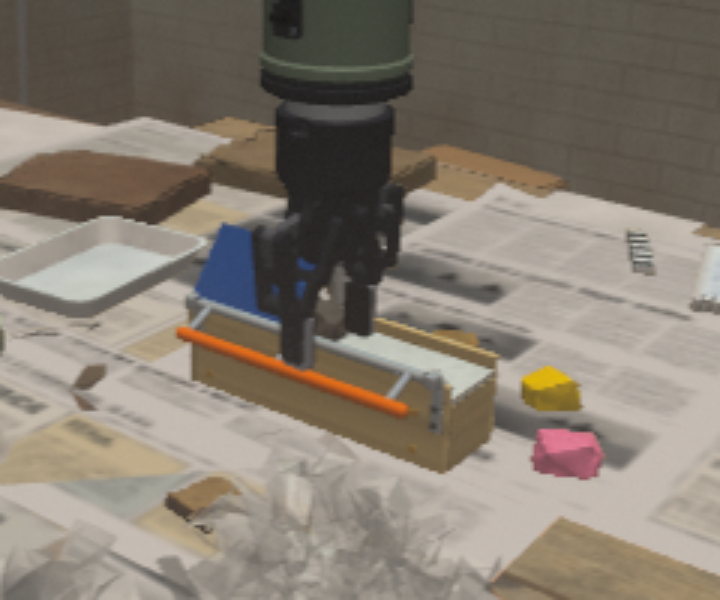

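Request:
jog_arm([
  {"x":0,"y":0.2,"z":0,"wx":0,"wy":0,"wz":0,"claw":73},
  {"x":0,"y":0.4,"z":0,"wx":0,"wy":0,"wz":0,"claw":73},
  {"x":0,"y":0.6,"z":0,"wx":0,"wy":0,"wz":0,"claw":73},
  {"x":0,"y":0.8,"z":0,"wx":0,"wy":0,"wz":0,"claw":73},
  {"x":0,"y":0.8,"z":0,"wx":0,"wy":0,"wz":0,"claw":73},
])

```text
clock: 13.8
position: [0.5273, 0.0916, 0.0295]
tool_rot: [3.14, 0.0, 1.577]
force: [-1.0, -0.6, 4.2]
grip_width: 0.0622
```

```bash
python3 look.py 14 side
```

```text
side 160 97
13.85 [0.52731645 0.09160376 0.02951948] hopper [-21.02557229  29.95821689] [3.14013797e+00 1.75248195e-04 1.57681779e+00] [-0.44521846 -0.50767722  3.24865927] 0.06242067198517906
```

View pics/side14.png

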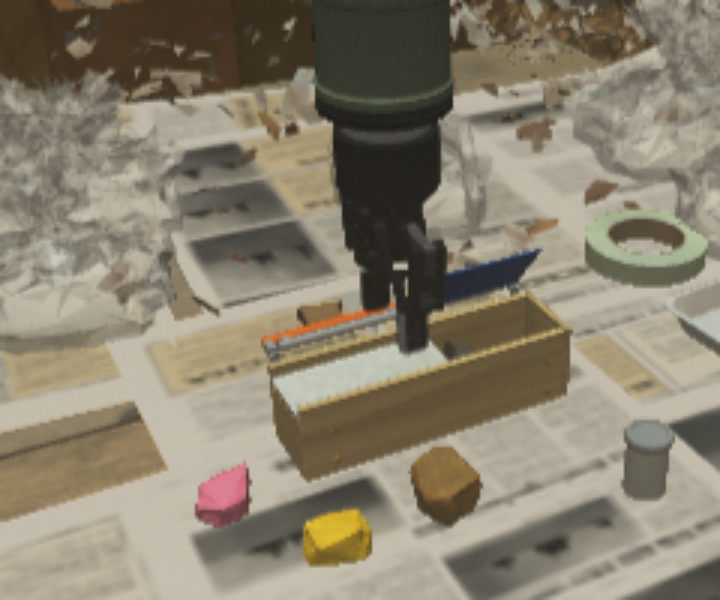

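The stone has tipped over the lip, with its top visible at about (458,348). I'll slide back along the bar with the flap still held and check that it lies clear of the lip.

Request:
jog_arm([
  {"x":0,"y":-0.6,"z":0,"wx":0,"wy":0,"wz":0,"claw":73},
  {"x":0,"y":-1.2,"z":0,"wx":0,"wy":0,"wz":0,"claw":73},
  {"x":0,"y":-1.8,"z":0,"wx":0,"wy":0,"wz":0,"claw":73},
  {"x":0,"y":-2.4,"z":0,"wx":0,"wy":0,"wz":0,"claw":73},
  {"x":0,"y":-3,"z":0,"wx":0,"wy":0,"wz":0,"claw":73},
  {"x":0,"y":-3.6,"z":0,"wx":0,"wy":0,"wz":0,"claw":73},
  {"x":0,"y":-3.6,"z":0,"wx":0,"wy":0,"wz":0,"claw":73},
])

```text
clock: 14.72
position: [0.4904, 0.0913, 0.0294]
tool_rot: [3.141, 0.001, 1.577]
force: [-2.0, 0.6, 2.9]
grip_width: 0.0626
```

```bash
python3 look.py 15 side wrist; python3 - <<'E'
from h import *
import pickle
a=pickle.load(open("side15.pkl","rb"))["pixels"][170:270,240:370,::-1]
cv2.imwrite("pics/z15.png",cv2.convertScaleAbs(cv2.resize(a,(780,600),interpolation=cv2.INTER_CUBIC),alpha=1.5,beta=10))
E
```

```text
side 160 97
14.825 [0.490634   0.09124802 0.02927672] hopper [-57.70964719  30.04268365] [3.14142310e+00 6.37941887e-04 1.57717835e+00] [-2.4283646   0.31807879  3.51085593] 0.06189481513833196
```

View pics/z15.png

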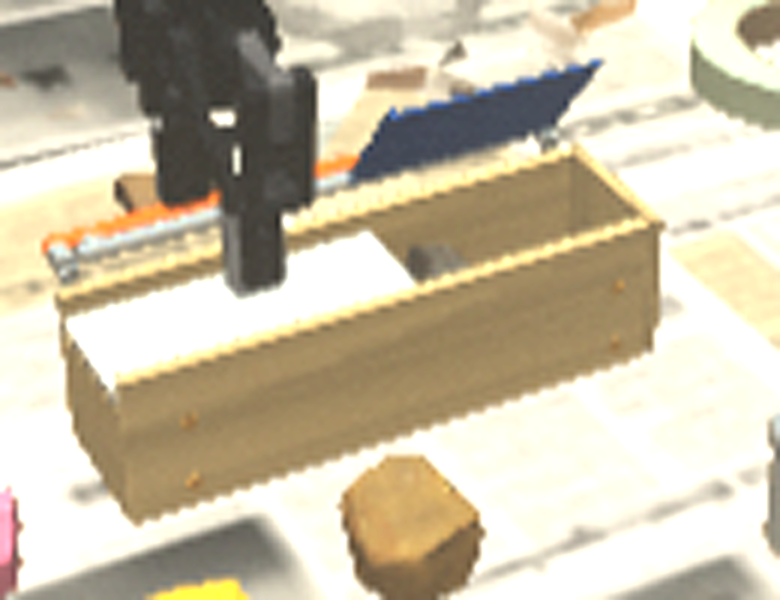

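View pics/wrist15.png

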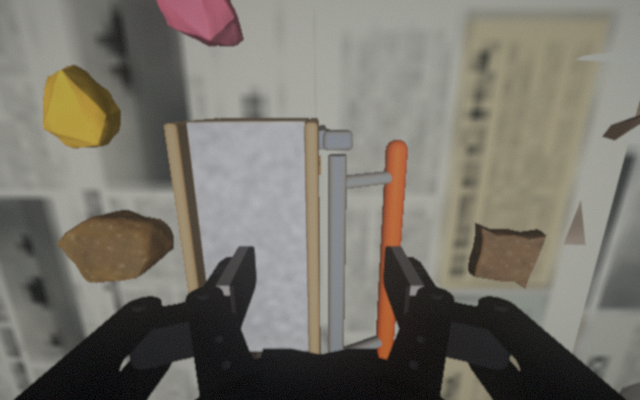

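The deck is empty and the stone is in the bin below deck level. Raising slowly so that the flap closes gently, then well clear.

Request:
jog_arm([
  {"x":0,"y":0,"z":-0.4,"wx":0,"wy":0,"wz":0,"claw":73},
  {"x":0,"y":0,"z":-0.8,"wx":0,"wy":0,"wz":0,"claw":73},
  {"x":0,"y":0,"z":-1.2,"wx":0,"wy":0,"wz":0,"claw":73},
  {"x":0,"y":0,"z":-1.6,"wx":0,"wy":0,"wz":0,"claw":73},
  {"x":0,"y":0,"z":-2,"wx":0,"wy":0,"wz":0,"claw":73},
  {"x":0,"y":0,"z":-2.4,"wx":0,"wy":0,"wz":0,"claw":73},
  {"x":0,"y":0,"z":-2.8,"wx":0,"wy":0,"wz":0,"claw":73},
  {"x":0,"y":0,"z":-3.2,"wx":0,"wy":0,"wz":0,"claw":73},
  {"x":0,"y":0,"z":-4,"wx":0,"wy":0,"wz":0,"claw":73},
  {"x":0,"y":0,"z":-5,"wx":0,"wy":0,"wz":0,"claw":73},
])

```text
clock: 16.08
position: [0.4905, 0.0914, 0.0799]
tool_rot: [-3.142, 0.001, 1.577]
force: [0.1, -0.1, 0.0]
grip_width: 0.0622
```

Request:
jog_arm([
  {"x":0,"y":0,"z":-4,"wx":0,"wy":0,"wz":0,"claw":73},
  {"x":0,"y":0,"z":-8,"wx":0,"wy":0,"wz":0,"claw":73},
  {"x":0,"y":0,"z":-12,"wx":0,"wy":0,"wz":0,"claw":73},
  {"x":0,"y":0,"z":-12,"wx":0,"wy":0,"wz":0,"claw":73},
  {"x":0,"y":0,"z":-12,"wx":0,"wy":0,"wz":0,"claw":73},
])

```text
clock: 16.7
position: [0.4903, 0.0912, 0.1997]
tool_rot: [-3.142, 0.001, 1.577]
force: [-0.4, -0.3, 0.3]
grip_width: 0.0622
```

```bash
python3 look.py 16 side scene wrist
```

```text
side 160 97
scene 213 99
16.85 [0.4900626  0.09134984 0.19902962] hopper [-58.27978542  30.15135139] [-3.14005260e+00  8.03410631e-04  1.57748470e+00] [0.26481989 0.8463939  0.46940394] 0.06234532951151453
```

View pics/side16.png

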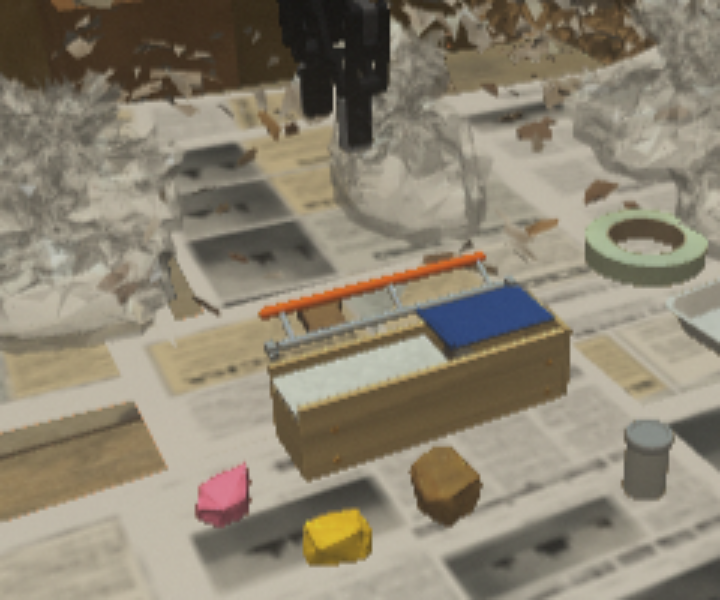

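View pics/wrist16.png

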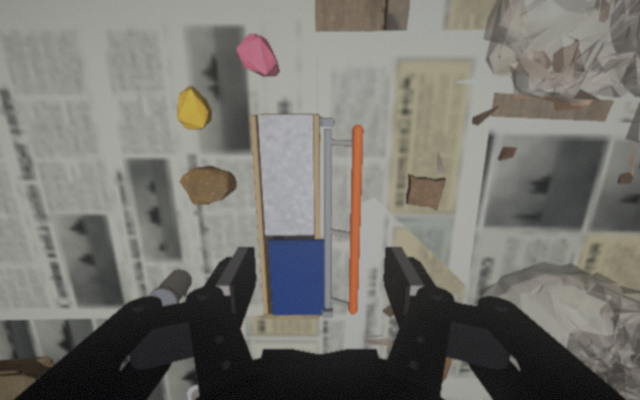

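View pics/scene16.png

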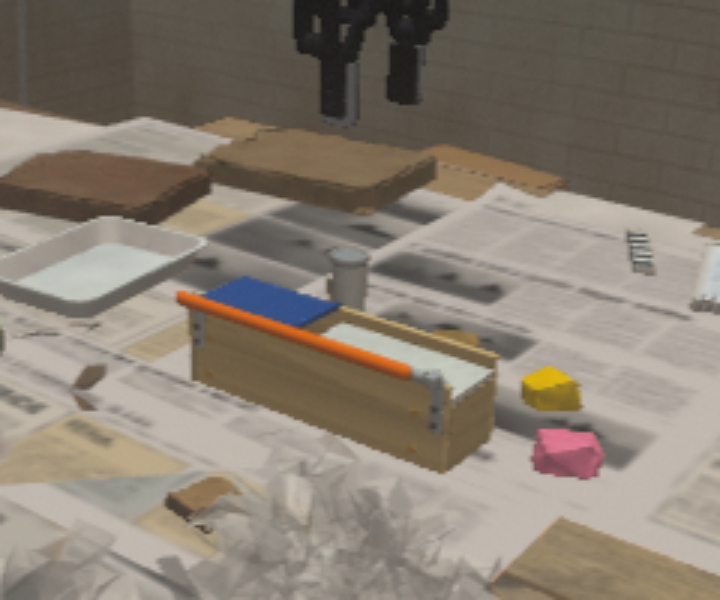

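The flap is closed and level, the deck is empty, and the canister, chunk and sherd are at their earlier pixel positions. The arm is clear, so I'm handing in.

```bash
python3 -c "
from workcell import bot
print(bot.job_done()); print(bot.observe()['clock'])"
```

```text
the job is handed in; nothing more can be done
None
the job is handed in; nothing more can be done
```

The stone is in the bin, the flap has closed again, and I handed the job in at about 17 s. I held the bar down with one fingertip at 3–5 N, keeping the flap open at an estimated 0.9 rad or more. Meanwhile the other fingertip slid the stone along the deck until it tipped over the lip. I then drew back along the bar and let the flap close gently.

**Last checks:** the pictures show the deck empty and the flap level. The canister, chunk and sherd are where they were, and the gripper is clear with no contact force. The last sight of the stone was before the flap closed, when its top lay below deck level in the bin; the closed flap now hides it.

**What disagreed or went wrong:**
- The fingertips sat about 33 mm above the reported TCP in both fixed cameras, and contact with the bar agreed. I worked from vision and force instead of the reported height.
- The first press landed on the hinge side of the bar's crown, with about 4 N sideways. I raised off, letting the flap close once before the stone was touched, then re-centred and pressed again.
- The flap angle measured from the images spread from 0.66 to 0.85 rad, so I pressed 4 mm deeper before pushing. I did not measure the angle again after that.

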